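# Catch the rolling carriage at the boring head

## Task

Press down the release pad so that the carriage with the turned cabinet foot rolls off down the sloping rail. Let it roll by itself until its front has passed the pad, then catch it gently with the fingers against its front buffer and ease it to a stop with its pointer between the two wooden pegs at the boring head: no bump, the foot stays standing and untouched, and the carriage never reaches the end stop. There is no brake, so finish while still holding the carriage there with the fingers against its buffer.

Things in the scene. Friction and masses are not known exactly. Their poses are not given: they have to be found in the camera images.
- rig: Fixed rig: straight aluminium rail, 60 mm wide, 840 mm long, on three supports. Origin on the bench under the rail's middle; z up, +y downhill along the rail, +x to the far side, away from the robot. The rail's top is at height 75 mm - 0.04 * y (slope 0.04 rad). Release shaft on the near side, 133 mm high, at x = -82 mm, y = -230 to -60 mm.
- carriage: Wooden carriage rolling captive on the rail, always level, axes as the rig's: 100 mm wide (x), 164 mm long (y), top 62 mm above the rail. Origin on the rail's top under its middle. At rest at rig y = -300 mm until released. Mass 1.1 kg nominal (-30 to +40 %), drag 2.4 N s/m: time constant about 0.5 s, reaches 0.15 to 0.28 m/s. Its front passes the pad at rig y = -144 mm.
- buffer (a point): Centre of the carriage's front (downhill) face, an upright rubber buffer 96 mm wide (x) and 40 mm high, 84 mm downhill of the carriage's origin and 40 mm above it. Touch the carriage here. A fingertip bump of over 8 N counts as a slam; at rest the carriage leans on the fingers with 0.4 to 0.7 N.
- station (a point): Where the carriage's origin must come to rest (a point fixed on the rail's top, at rig y = 140 mm). There the carriage's steel pointer, on its far side, is between two upright wooden pegs 12 mm thick and 90 mm apart (35 mm either way is still between them), in front of the green motor of a boring head (drill tip 80 mm beside the rail's middle).
- end_stop (a point): Face of the rubber end stop at the rail's low end, at the height of the buffer's middle. The buffer would meet it with the carriage's origin 120 mm past the station.
- foot: Turned wooden cabinet foot, 136 mm tall, 48 mm at its thickest, 30 mm wide at its base, 0.15 kg, standing loose on the carriage, 30 mm uphill of its middle. Origin at the centre of its underside, z up along it. A hard stop can topple it.
- release (a joint): Release lever's turn in rad: 0 = finger holds the carriage, 0.6 = fully pressed. The carriage is free above about 0.35. It stays where it is left (friction, about 2 N at the pad).
- release_pad (a point): Centre of the top of the release lever's round black press pad, 40 mm across, on the near side of the rail, 45 mm from the shaft's axis; 141 mm above the bench at the start. Pressed straight down from above by about 25 mm.
Things that resemble listed ones, but are neither listed nor needed, are in the scene too. Leave any green look-alike of the foot alone.

How it is judged:
On the way, in this order (a step that is already met when the one before it is completed fails the run):
1. the release is pressed and the carriage starts (value of joint release above 0.2 rad and y of carriage in the frame of rig above -0.285 m).
2. the carriage rolls by itself past the pad (y of carriage in the frame of rig above -0.17 m and linear speed of carriage above 0.09 m/s and contact force between each of the fingers, the arm and carriage below 0.05 N), for 0.08 s.
3. the fingers hold the carriage still with its pointer between the pegs (y of carriage in the frame of rig between 0.103 and 0.177 m and linear speed of carriage below 0.02 m/s and contact force between the fingers and carriage above 0.12 N), for 1.5 s.
At the end, for the whole second after the job is handed in: The carriage stands still (under 0.02 m/s) within 37 mm of its place between the pegs, leaning on the fingers (more than 0.12 N), well short of the end stop, with the foot upright on it (within 0.1 rad) (all of step 3 and angle between foot's own z axis and vertical below 0.1 rad and z of foot in the frame of carriage above 0.055 m); the arm keeps its last pose, push and grip.
It fails at once if the carriage is bumped or stopped hard (over 8 N) (contact force between any of the fingers, the arm and carriage above 8 N).
It fails at once if the carriage runs on to the end stop (y of carriage in the frame of rig above 0.256 m).
It fails at once if the foot is toppled (angle between foot's own z axis and vertical above 0.2 rad).
It fails at once if the robot touches the foot (contact force between any of the fingers, the arm and foot above 0.3 N).
It also fails if it takes over 32 s, if anything falls off the work surface, if the arm or the gripper's body presses on something with over 40 N, if the wrist force passes 120 N, or if a joint passes its speed limit or range.

## Robot

A 6-joint arm with a two-finger parallel gripper is mounted at the origin on the work surface. World frame = base frame: x ahead of the robot, y to its left, z up, the work surface at z = 0. Lengths are in m, angles in rad, forces in N, time in s.
With the tool pointing down it reaches from about 0.375 to 0.9 m from the base axis. Payload 3.1 kg.
Tool frame: the origin (TCP) lies at the very end of the fingers, on their centre line; the grasp point (between the pads) lies 19 mm behind it; z points along the fingers, y is the direction in which the jaws open and shut (so a half turn about z gives the same grasp; the last joint's range is limited). The gripper opens to 85 mm and grips with 20 to 120 N. Pads are 22 mm wide; open, the fingers measure 114 mm over their backs; the gripper's body (76 mm by 85 mm) begins 54 mm behind the grasp point. The pads swing forward as they close: fully open they stand 13 mm farther back than shut.
Start: joints at [-1.323, 0.527, 1.433, -0, 1.181, -0.178], TCP at [0.259, -0.569, 0.231] pointing down, gripper open.
Joint ranges: [-3.08, 3.08], [-0.75, 2.2], [0.22, 2.44], [-1.43, 4.57], [0, 2.65], [-2.85, 2.85]. Speed limits (rad/s): [2.79, 2.79, 3.14, 3.14, 3.14, 3.14].

## Interface

Orientations are given as a unit quaternion [x, y, z, w].
In Python, from station import manip gives the robot as it stands. The module is installed in compiled form; this text tells all that it offers.
- The arm moves only by the tool send_rows, never from a script. Its argument "commands" is a list of rows, each an object with "delta_pos": the shift along the world's x, y, z in cm, a list of three; "yaw": the turn about the world's z in rad. A call has 1 to 10 rows; each row shifts and turns the pose as measured when the row begins; what a row does not reach is not made up. A row lasts 1/8 s, in which the tool goes at most 62.5 mm and 10.7 degrees, less where a joint would pass 70% of its speed; a pose out of reach is approached as far as the arm can. A call is refused whole if a number of a shift passes 6.25 or a number of a turn 0.188, either way. A call with a gripper value outside its range is refused whole. "grip" is the closure, from -1 (fully open) to 1 (shut), set as the call begins (left out, the last holds). The fingers move at their own pace and stop on an object; "force" is the grip in N (left out, the last holds). Time passes only in rows, so rows that do not move let the fingers close. It gives the time, the measured TCP pose, the force and the opening at its end, in the units of the state.
- manip.sense(): the state, without advancing time (a new reading comes with each control period).
- manip.snapshot(name): name is "scene" or "side" or "wrist"; returns the picture (420x560x3 uint8, blue, green, red); there is no depth.
- manip.get_calibration(name): a dict with "fx", "fy", "cx", "cy" (pixels), "world_to_cam" (4x4, takes a point from world to camera coordinates); the wrist camera has in their place "mount" (4x4, takes a point from camera to tool coordinates, whose origin is the TCP and whose axes are the flange's). Camera axes: x right, y down, z forward; pixel columns grow to the right and rows downward; lengths in m; the calibration is good to about 2 mm. A picture is of the moment at which its call begins: read the wrist's pose just before it. get_calibration takes no time and is no camera call.
- manip.sign_off(): hands the job in, once; it reports no verdict.
The state is a dict: "t": time; "q": joint angles; "qd": joint speeds; "tau": joint torques, N m; "tcp_pos": TCP position; "tool_rot": TCP orientation; "force": force on the tool from outside, world axes, zero at the start; "ft_torque": the same for the moment, N m; "finger_gap": opening from 0.0 (shut) to 1.0 (fully open).
Only numpy, scipy, OpenCV 4.12 (cv2) and the standard library are available. Lean on these libraries where they do the work, as an engineer would, in place of code of your own. Each camera call takes 0.05 s, during which the arm holds its last target. There are 200 camera calls.

## Working session

There is one attempt and no reset: what is moved stays moved. The work goes in short steps, Python scripts to look and compute and a tool call to move; the robot and the scene stay as the last step left them, time stands still between calls to the robot, and variables do not carry over. Pictures are saved under pics/ and viewed, about 8 in all and at most 12, crops included, and the job is handed in when it is done.

Besides the shell and the picture viewer there is one more tool, called after "Emit:" by a JSON object that holds its "fn" and its "kwargs". send_rows: Moves the arm, as the interface text tells. Its arguments: {"type":"object","properties":{"commands":{"type":"array","items":{"type":"object","properties":{"delta_pos":{"type":"array","items":{"type":"number"}},"yaw":{"type":"number"}}}},"grip":{"type":"number"},"force":{"type":"number"}},"required":["commands"]}

```bash
mkdir -p pics; python3 - <<'E'
from station import manip
import cv2,numpy as np
s=manip.sense();print(s)
for n in("scene","side"):
    cv2.imwrite(f"pics/{n}0.png",manip.snapshot(n)); c=manip.get_calibration(n);print(n,c)
print(manip.get_calibration("wrist"))
E
```

```text
{'t': 0.0, 'q': array([-1.32249081e+00,  5.28465459e-01,  1.43389414e+00,  1.10136459e-05,
        1.18137393e+00, -1.78525144e-01]), 'qd': array([-3.11378407e-04,  6.79615690e-04,  3.22113314e-05,  1.49994334e-03,
        2.79459341e-03, -3.70321293e-04]), 'tau': array([ 1.51881586e-04, -4.42346227e+01, -1.78020483e+01, -1.82121362e-04,
        8.39654880e-03,  3.00779028e-06]), 'tcp_pos': array([ 0.25858204, -0.56822653,  0.23033663]), 'tool_rot': array([ 9.77313137e-01,  2.11796806e-01, -3.22510791e-05, -1.06996570e-03]), 'force': array([ 0.02142746, -0.29627106,  0.22163388]), 'ft_torque': array([-0.02084776, -0.00804941, -0.00544181]), 'finger_gap': 0.9995773934025298}
scene {'fx': 449.82514810561315, 'fy': 449.82514810561315, 'cx': 286.7248791009373, 'cy': 206.91919300019498, 'world_to_cam': array([[ 0.82777135,  0.56105163,  0.00395733, -0.47513577],
       [ 0.3632108 , -0.53047595, -0.76594594, -0.08378035],
       [-0.42763595,  0.63546545, -0.64289281,  1.23119589],
       [ 0.        ,  0.        ,  0.        ,  1.        ]])}
side {'fx': 539.9409246970654, 'fy': 539.9409
[... 172 characters left out ...]
5.48151091e-01,  5.48002528e-01, -6.31841444e-01,
         3.82687298e-01],
       [ 4.46990810e-01, -4.46567860e-01, -7.75097647e-01,
         1.13886874e+00],
       [ 0.00000000e+00,  0.00000000e+00,  0.00000000e+00,
         1.00000000e+00]])}
{'fx': 353.4814519754654, 'fy': 353.4814519754654, 'cx': 282.3483667746001, 'cy': 208.87650707347893, 'mount': array([[ 2.97883361e-04, -9.48646243e-01, -3.16338771e-01,
         8.25736535e-02],
       [ 9.99999585e-01,  1.01156364e-05,  9.11323883e-04,
        -3.22411232e-04],
       [-8.61324009e-04, -3.16338911e-01,  9.48645852e-01,
        -1.43143947e-01],
       [ 0.00000000e+00,  0.00000000e+00,  0.00000000e+00,
         1.00000000e+00]])}
```

View pics/scene0.png

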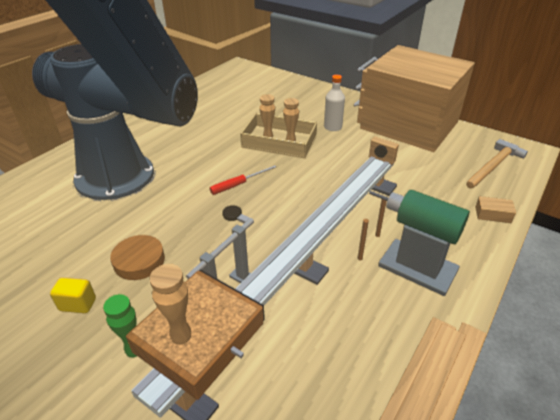

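View pics/side0.png

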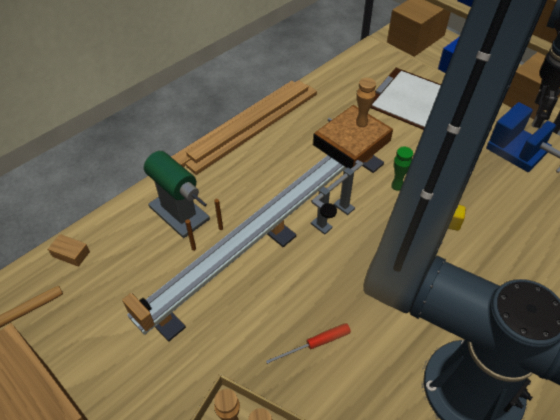

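The scene view shows the black pad at (233,212), the carriage top around (197,325) and the rail running up-right to the end stop at (384,150). The pegs are at (364,240) and (380,215), by the green motor. In the side view the pad is at (328,211), the carriage top at (353,135) and the end stop at (138,310). The green foot look-alike is at (122,325) in the scene view and (402,168) in the side view; I'll leave it alone. Next I'll measure these points.

```bash
cat >h.py <<'E'
import numpy as np,cv2
from station import manip
C={n:manip.get_calibration(n) for n in("scene","side")}
def ray(n,uv):
    c=C[n];T=np.linalg.inv(c["world_to_cam"])
    d=T[:3,:3]@[(uv[0]-c["cx"])/c["fx"],(uv[1]-c["cy"])/c["fy"],1];return T[:3,3],d
def cast(n,uv,z):
    o,d=ray(n,uv);return o+d*(z-o[2])/d[2]
def tri(a,b):
    o1,d1=ray("scene",a);o2,d2=ray("side",b)
    s=np.linalg.lstsq(np.c_[d1,-d2],o2-o1,rcond=None)[0]
    p,q=o1+s[0]*d1,o2+s[1]*d2;return (p+q)/2,np.linalg.norm(p-q)
def proj(n,p):
    c=C[n];q=(c["world_to_cam"]@np.r_[p,1])[:3];return c["fx"]*q[0]/q[2]+c["cx"],c["fy"]*q[1]/q[2]+c["cy"]
E
python3 - <<'E'
from h import *
im={n:cv2.imread(f"pics/{n}0.png") for n in C}
pad={}
for n,(u,v) in dict(scene=(233,212),side=(328,211)).items():
    m=(im[n].max(2)<60).astype(np.uint8)
    k,l,st,ce=cv2.connectedComponentsWithStats(m)
    i=min((i for i in range(1,k) if st[i,4]>40),key=lambda i:np.hypot(*(ce[i]-(u,v))))
    pad[n]=ce[i];print(n,"pad",ce[i],st[i],cast(n,ce[i],.138))
print("pad tri",tri(pad["scene"],pad["side"]))
# rail: bright low-sat
for n,seed in dict(scene=(300,250),side=(250,235)).items():
    hsv=cv2.cvtColor(im[n],cv2.COLOR_BGR2HSV)
    m=((hsv[...,1]<60)&(hsv[...,2]>130)).astype(np.uint8)
    k,l,st,ce=cv2.connectedComponentsWithStats(m)
    i=max(set(np.unique(l[seed[1]-15:seed[1]+15,seed[0]-15:seed[0]+15]))-{0},key=lambda i:st[i,4])
    c=max(cv2.findContours((l==i).astype(np.uint8),0,2)[0],key=cv2.contourArea)
    print(n,"rail",st[i],cv2.approxPolyDP(c,4,True)[:,0].tolist())
for a in[(131,327),(197,277),(264,316),(190,378)]: print("car",cast("scene",a,.149))
E
python3 - <<'E'
import cv2,numpy as np
a=cv2.imread('pics/scene0.png')[120:410,120:440];b=cv2.imread('pics/side0.png')[70:350,110:430]
cv2.imwrite('pics/crop.png',cv2.resize(a,None,fx=2,fy=2,interpolation=2)[:600])
E
```

```text
scene pad [185.23318386  97.51569507] [174  76  23  46 669] [0.0420685  0.26412126 0.138     ]
side pad [325.61968085 211.2712766 ] [317 193  23  35 376] [ 0.47207225 -0.04345551  0.138     ]
pad tri (array([0.3546091 , 0.03754456, 0.31796125]), np.float64(0.08507468536188684))
scene rail [ 229  156  163  149 5210] [[390, 164], [371, 156], [243, 280], [235, 268], [229, 274], [241, 280], [235, 288], [264, 304], [367, 190], [372, 191]]
side rail [ 150  158  189  157 2520] [[337, 162], [328, 160], [151, 302], [151, 314]]
car [ 0.52825899 -0.35541175  0.149     ]
car [ 0.54251137 -0.22495959  0.149     ]
car [ 0.68324843 -0.22528086  0.149     ]
car [ 0.66014179 -0.36597898  0.149     ]
```

View pics/crop.png

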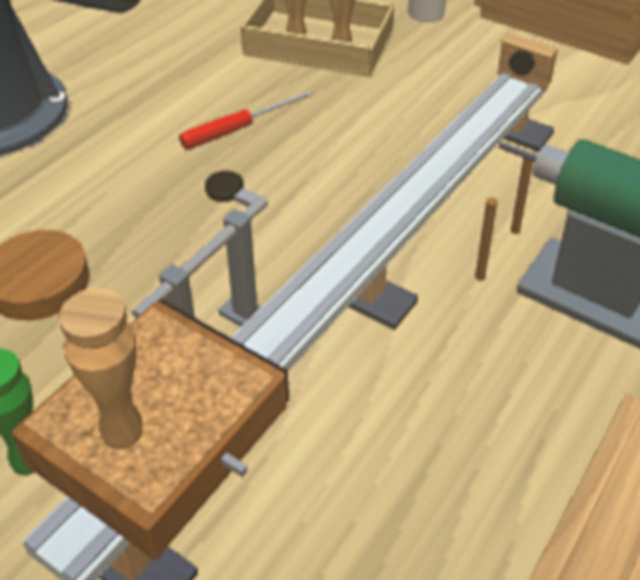

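The enlarged crop confirms the points in full-frame scene pixels. The pad is at (232,213) on a lever at the shaft's low end. The carriage top corners are (127.5,337.5), (195,272.5), (263.5,307.5) and (196,382.5), and the end-stop face is at (380.5,151.5). The foot on the carriage is the wooden one; the green one stands on the bench.

```bash
cat >>h.py <<'E'
def R(p,q):  # rig->world
    c,s=np.cos(p[2]),np.sin(p[2]);return np.array([p[0]+c*q[0]-s*q[1],p[1]+s*q[0]+c*q[1],q[2]])
E
python3 - <<'E'
from h import *
from scipy.optimize import least_squares
pts=[("scene",(127.5,337.5),(-.05,-.382,.149)),("scene",(195,272.5),(-.05,-.218,.149)),("scene",(263.5,307.5),(.05,-.218,.149)),("scene",(196,382.5),(.05,-.382,.149)),
("scene",(380.5,151.5),(0,.344,.1046)),("scene",(135,392.5),(-.03,-.42,.0918)),("side",(315,137),(.05,-.218,.149)),("side",(392,132),(-.05,-.382,.149)),("side",(352,161),(-.05,-.218,.149))]
f=lambda p:np.ravel([np.array(proj(n,R(p,q)))-uv for n,uv,q in pts])
r=least_squares(f,[.6,0,0.],loss="soft_l1");p=r.x;print(p,np.round(f(p).reshape(-1,2),1))
np.save("rig.npy",p)
t,e=tri((232,213),(328,211));print("pad tri",t,e,"cast",cast("scene",(232,213),.141),cast("side",(328,211),.141))
c,s=np.cos(p[2]),np.sin(p[2]);d=t[:2]-p[:2];print("pad in rig",c*d[0]+s*d[1],-s*d[0]+c*d[1])
for n,q in dict(pad=(-.127,-.06,.141),station=(0,.14,.0694),buf_st=(0,.224,.1094),buf_pad=(0,-.06,.12),stop=(0,.344,.1)).items():
    w=R(p,q);print(n,w.round(4),"reach",np.hypot(w[0],w[1]).round(3),proj("scene",w),proj("side",w))
E
```

```text
[ 0.60924434  0.01264684 -0.00751058] [[ 9.3  5. ]
 [16.6  0.9]
 [-5.1 -7.3]
 [-9.9 -3.8]
 [-1.4  3.3]
 [-0.9 -2.8]
 [ 0.2 -2. ]
 [-7.1 -8.4]
 [-8.1 -6.5]]
pad tri [ 0.47198028 -0.05029127  0.13310338] 0.00238772719698412 cast [ 0.47924505 -0.05631851  0.141     ] [ 0.46720021 -0.04608629  0.141     ]
pad in rig -0.1367874931556291 -0.06396726315009185
pad [ 0.4818 -0.0464  0.141 ] reach 0.484 (np.float64(236.13179159133884), np.float64(210.80996779516985)) (np.float64(323.46925352869727), np.float64(207.48609153621953))
station [0.6103 0.1526 0.0694] reach 0.629 (np.float64(337.736215794803), np.float64(208.57125185039789)) (np.float64(225.80255191391836), np.float64(242.56948742282512))
buf_st [0.6109 0.2366 0.1094] reach 0.655 (np.float64(356.88668002267366), np.float64(176.4113177770964)) (np.float64(195.99268533589935), np.float64(253.64902566424817))
buf_pad [ 0.6088 -0.0474  0.12  ] reach 0.611 (np.float64(288.13875389711677), np.float64(243.66362560168287)) (np.float64(285.4743018340985), np.float64(184.461667620172))
stop [0.6118 0.3566 0.1   ] reach 0.708 (np.float64(378.84622739977635), np.float64(156.31331846769228)) (np.float64(153.21496800098552), np.float64(288.2229673163866))
```

```bash
python3 - <<'E'
from h import *
p=np.load("rig.npy")
def show(n,uv,z):
    w=cast(n,uv,z);d=w[:2]-p[:2];c,s=np.cos(p[2]),np.sin(p[2]);print(n,uv,z,w.round(3),"rig",(c*d[0]+s*d[1]).round(3),(-s*d[0]+c*d[1]).round(3))
for u in[(127.5,337.5),(195,272.5),(263.5,307.5),(196,382.5)]: show("scene",u,.149)
for u in[(315,137),(392,132),(352,161),(356,108)]: show("side",u,.149)
for a,z in[((371,156),.058),((390,164),.058),((243,280),.082),((264,304),.082),((135,392.5),.092),((157,410),.092)]: show("scene",a,z)
for a,z in[((151,302),.058),((151,314),.058),((337,162),.082),((328,160),.082)]: show("side",a,z)
print([tri(a,b) for a,b in[((127.5,337.5),(392,132)),((195,272.5),(352,161)),((263.5,307.5),(315,137)),((196,382.5),(356,108))]])
a=cv2.imread('pics/side0.png')[70:340,110:430]
cv2.imwrite('pics/crop2.png',cv2.resize(a,None,fx=2.2,fy=2.2,interpolation=2))
E
```

```text
scene (127.5, 337.5) 0.149 [ 0.538 -0.371  0.149] rig -0.068 -0.384
scene (195, 272.5) 0.149 [ 0.533 -0.219  0.149] rig -0.075 -0.233
scene (263.5, 307.5) 0.149 [ 0.673 -0.213  0.149] rig 0.065 -0.225
scene (196, 382.5) 0.149 [ 0.672 -0.366  0.149] rig 0.065 -0.378
side (315, 137) 0.149 [ 0.653 -0.2    0.149] rig 0.045 -0.212
side (392, 132) 0.149 [ 0.523 -0.357  0.149] rig -0.084 -0.37
side (352, 161) 0.149 [ 0.528 -0.202  0.149] rig -0.079 -0.215
side (356, 108) 0.149 [ 0.652 -0.363  0.149] rig 0.045 -0.375
scene (371, 156) 0.058 [0.571 0.407 0.058] rig -0.041 0.394
scene (390, 164) 0.058 [0.629 0.401 0.058] rig 0.017 0.389
scene (243, 280) 0.082 [ 0.572 -0.143  0.082] rig -0.036 -0.156
scene (264, 304) 0.082 [ 0.637 -0.166  0.082] rig 0.029 -0.178
scene (135, 392.5) 0.092 [ 0.581 -0.409  0.092] rig -0.025 -0.422
scene (157, 410) 0.092 [ 0.627 -0.409  0.092] rig 0.021 -0.422
side (151, 302) 0.058 [0.612 0.372 0.058] rig 0.001 0.359
side (151, 314) 0.058 [0.588 0.39  0.058] rig -0.024 0.377
side (337, 162) 0.082 [ 0.592 -0.225  0.082] rig -0.016 -0.237
side (328, 160) 0.082 [ 0.614 -0.213  0.082] rig 0.006 -0.226
[(array([ 0.52963685, -0.3673073 ,  0.13729806]), np.float64(0.0009127836612183497)), (array([ 0.53027632, -0.21203187,  0.14072481]), np.float64(0.008427887092054645)), (array([ 0.66422871, -0.20753918,  0.13653294]), np.float64(0.0073020286697651786)), (array([ 0.66201243, -0.36687009,  0.13953879]), np.float64(0.012382496806163292))]
```

View pics/crop2.png

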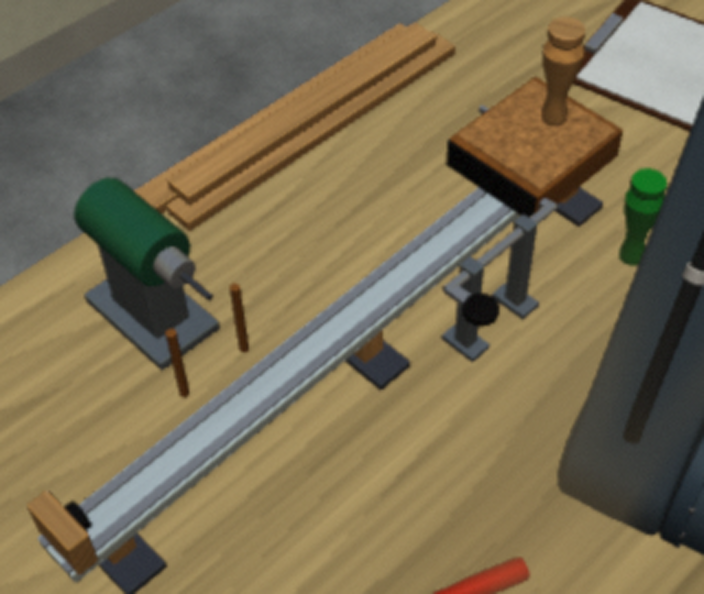

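The side crop shows the pad at (328,211), with nothing above it, and the drill and pegs beside the rail's low half. Triangulation puts the rail centreline at x≈0.603 and rig y0≈0.012, with yaw about 0. The pad comes out at about (0.473,-0.05), which is (-0.13,-0.062) in the rig frame against an expected (-0.127,-0.06). The heights measure about 8 mm low. I'll move now.

Emit:
{"fn": "send_rows", "kwargs": {"commands": [{"delta_pos":[1.9,4.7,0],"yaw":0.115},{"delta_pos":[1.9,4.7,0],"yaw":0.115},{"delta_pos":[1.9,4.7,0],"yaw":0.115},{"delta_pos":[1.9,4.7,0],"yaw":0.115},{"delta_pos":[1.9,4.7,0],"yaw":0.115},{"delta_pos":[1.9,4.7,0],"yaw":0.115},{"delta_pos":[1.9,4.7,0],"yaw":0.115},{"delta_pos":[1.9,4.7,0],"yaw":0.115},{"delta_pos":[1.9,4.7,0],"yaw":0.115},{"delta_pos":[1.9,4.7,0],"yaw":0.115}], "grip": 1, "force": 30}}

```text
t: 1.35
tcp_pos: [0.4499, -0.0864, 0.2272]
tool_rot: [0.695, 0.719, -0.0, -0.002]
force: [1.0, -0.8, 0.3]
finger_gap: 0.001
```

```bash
cat >>h.py <<'E'
def wcast(s,uv,z):
    from scipy.spatial.transform import Rotation as Ro
    c=manip.get_calibration("wrist");M=c["mount"];Q=Ro.from_quat(s["tool_rot"]).as_matrix()
    o=s["tcp_pos"]+Q@M[:3,3];d=Q@M[:3,:3]@[(uv[0]-c["cx"])/c["fx"],(uv[1]-c["cy"])/c["fy"],1]
    return o+d*(z-o[2])/d[2]
def car(im):
    hsv=cv2.cvtColor(im,cv2.COLOR_BGR2HSV)
    m=cv2.inRange(hsv,(5,140,60),(16,255,215));m=cv2.morphologyEx(m,cv2.MORPH_CLOSE,np.ones((7,7)))
    m=cv2.morphologyEx(m,cv2.MORPH_OPEN,np.ones((9,9)))
    k,l,st,ce=cv2.connectedComponentsWithStats(m);return [(int(st[i,4]),ce[i].round(1),cast("scene",ce[i],.15).round(3)) for i in range(1,k) if st[i,4]>500],m
E
python3 - <<'E'
from h import *
s=manip.sense();print({k:s[k] for k in("t","tcp_pos","tool_rot","force","finger_gap")})
cv2.imwrite("pics/w1.png",manip.snapshot("wrist"))
r,m=car(cv2.imread("pics/scene0.png"));print(r);cv2.imwrite("pics/m.png",m)
hsv=cv2.cvtColor(cv2.imread("pics/scene0.png"),cv2.COLOR_BGR2HSV);print(hsv[330:340:3,200:240:10].reshape(-1,3).tolist(),hsv[390,230],hsv[300:303,340])
E
```

```text
{'t': 1.35, 'tcp_pos': array([ 0.44986804, -0.08635753,  0.22721104]), 'tool_rot': array([ 6.94590603e-01,  7.19402335e-01, -3.75946032e-04, -2.00796199e-03]), 'force': array([ 1.00702436, -0.77460282,  0.25448646]), 'finger_gap': 0.0012879477707727063}
[(809, array([20. ,  8.5]), array([-1.082,  0.451,  0.15 ])), (12918, array([512.6,  66.1]), array([0.769, 1.004, 0.15 ])), (1187, array([16. , 83.3]), array([-0.416,  0.031,  0.15 ])), (729, array([551.8, 194.6]), array([0.997, 0.356, 0.15 ])), (1747, array([136.8, 256.6]), array([ 0.423, -0.25 ,  0.15 ])), (574, array([247.5, 328.5]), array([ 0.677, -0.258,  0.15 ])), (1943, array([182.6, 366.8]), array([ 0.64, -0.36,  0.15]))]
[[15, 129, 199], [16, 128, 209], [16, 129, 209], [15, 127, 183], [16, 130, 187], [15, 128, 202], [16, 128, 175], [15, 127, 211], [16, 129, 205], [15, 129, 220], [15, 127, 190], [16, 128, 188], [16, 130, 185], [16, 127, 201], [16, 129, 178], [15, 142, 171]] [ 20  90 221] [[ 21  91 218]
 [ 21  90 213]
 [ 20  91 214]]
```

View pics/w1.png

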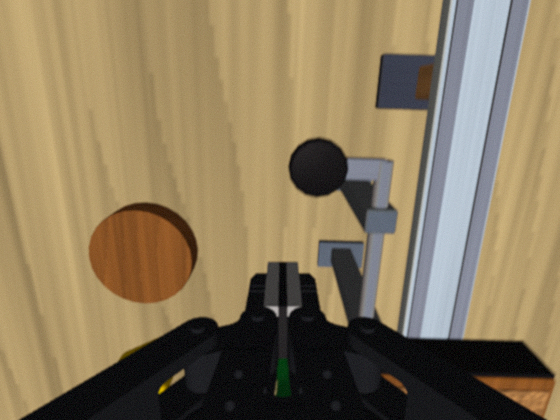

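The wrist view shows the pad at (318,166), the rail to its right (edges 447–528 at row 0, 405–465 at row 335) and the carriage's black front buffer at (470,355). Image up is +y.

```bash
sed -i 's/(5,140,60),(16,255,215)/(8,112,50),(18,255,255)/' h.py; python3 - <<'E'
from h import *
s=manip.sense();print("pad",wcast(s,(318,166),.141))
for a,z in[((447,0),.066),((528,0),.066),((405,335),.077),((465,335),.077),((405,340),.149),((545,372),.149),((525,343),.149)]: print(a,z,wcast(s,a,z).round(3))
for r in car(cv2.imread("pics/scene0.png"))[0]:
    if 100<r[1][0]<400: print(r)
E
```

```text
pad [ 0.47365926 -0.04415272  0.141     ]
(447, 0) 0.066 [0.57  0.073 0.066]
(528, 0) 0.066 [0.632 0.075 0.066]
(405, 335) 0.077 [ 0.579 -0.222  0.077]
(465, 335) 0.077 [ 0.638 -0.219  0.077]
(405, 340) 0.149 [ 0.548 -0.172  0.149]
(545, 372) 0.149 [ 0.661 -0.197  0.149]
(525, 343) 0.149 [ 0.638 -0.171  0.149]
(6245, array([217.5,  31.4]), array([-0.221,  0.71 ,  0.15 ]))
(12783, array([185., 318.]), array([ 0.585, -0.298,  0.15 ]))
```

Emit:
{"fn": "send_rows", "kwargs": {"commands": [{"delta_pos":[0.8,1.4,-1.5],"yaw":0.03},{"delta_pos":[0.8,1.4,-2.0]},{"delta_pos":[0.6,1.0,-2.0]},{"delta_pos":[0,0,-1.5]},{"delta_pos":[0,0,0]}]}}

```text
validation failed for argument at $.co...
```

Emit:
{"fn": "send_rows", "kwargs": {"commands": [{"delta_pos":[0.8,1.4,-1.5],"yaw":0.03},{"delta_pos":[0.8,1.4,-2.0],"yaw":0},{"delta_pos":[0.6,1.0,-2.0],"yaw":0},{"delta_pos":[0,0,-1.5],"yaw":0},{"delta_pos":[0,0,0],"yaw":0}]}}

```text
t: 2.02
tcp_pos: [0.4732, -0.0391, 0.1548]
tool_rot: [0.679, 0.734, 0.001, -0.004]
force: [-1.0, 0.3, 0.1]
finger_gap: -0.001
```

Emit:
{"fn": "send_rows", "kwargs": {"commands": [{"delta_pos":[0,-0.4,-1.3],"yaw":0},{"delta_pos":[0,0,-1.3],"yaw":0},{"delta_pos":[0,0,-1.1],"yaw":0}]}}

```text
t: 2.4
tcp_pos: [0.4741, -0.0444, 0.1174]
tool_rot: [0.68, 0.734, 0.002, -0.002]
force: [0.7, -0.3, 7.2]
finger_gap: 0.0
```

```bash
python3 - <<'E'
from h import *
s=manip.sense();print(s["t"],s["tcp_pos"],s["force"])
im=manip.snapshot("scene");cv2.imwrite("pics/s2.png",im)
for r in car(im)[0]:
    if 100<r[1][0]<400: print(r)
E
```

```text
2.4 [ 0.47406877 -0.04440881  0.11744056] [ 0.67207893 -0.32476797  7.2320126 ]
(2306, array([119.8,  21.1]), array([-0.613,  0.581,  0.15 ]))
(1175, array([256.6,  26.6]), array([-0.133,  0.836,  0.15 ]))
(12644, array([185.6, 317.7]), array([ 0.585, -0.297,  0.15 ]))
```

Emit:
{"fn": "send_rows", "kwargs": {"commands": [{"delta_pos":[0,3,2.5],"yaw":0},{"delta_pos":[2,5,1],"yaw":0},{"delta_pos":[5,4,0],"yaw":0},{"delta_pos":[5,1.5,-2],"yaw":0},{"delta_pos":[0.6,0,-2.5],"yaw":0}]}}

```text
t: 3.08
tcp_pos: [0.6048, 0.0934, 0.1065]
tool_rot: [0.681, 0.732, 0.004, 0.0]
force: [-0.5, -0.7, 0.4]
finger_gap: -0.005
```

```bash
cat >look.py <<'E'
from h import *
for i in range(2):
    s=manip.sense();im=manip.snapshot("scene");cv2.imwrite(f"pics/l{s['t']:.2f}.png",im)
    print(round(s["t"],3),s["tcp_pos"].round(4),s["force"].round(2),s["qd"].round(2),[(r[0],r[1],r[2]) for r in car(im)[0] if 100<r[1][0]<400 and r[1][1]>120])
E
python3 look.py
```

```text
3.075 [0.6048 0.0934 0.1065] [-0.55 -0.71  0.35] [ 0.01  0.33  0.06 -0.   -0.32  0.  ] [(1920, array([137.2, 256.9]), array([ 0.424, -0.25 ,  0.15 ])), (8829, array([226.7, 295.5]), array([ 0.61 , -0.228,  0.15 ]))]
3.125 [0.6013 0.093  0.1026] [-0.45  0.13 -1.57] [-0.02 -0.04  0.08 -0.01  0.1  -0.  ] [(8601, array([230.3, 292.4]), array([ 0.611, -0.219,  0.15 ])), (1923, array([137.2, 256.9]), array([ 0.424, -0.25 ,  0.15 ]))]
```

```bash
cat >>h.py <<'E'
def front(im):
    r,m=car(im)
    H=cv2.getPerspectiveTransform(np.float32([(100,150),(500,150),(500,400),(100,400)]),np.float32([cast("scene",u,.145)[:2] for u in[(100,150),(500,150),(500,400),(100,400)]]))
    k,l,st,ce=cv2.connectedComponentsWithStats(m)
    out=[]
    for i in range(1,k):
        if st[i,4]<2000 or ce[i][1]<120: continue
        v,u=np.nonzero(l==i);w=cv2.perspectiveTransform(np.float32(np.c_[u,v])[None],H)[0]
        w=w[(w[:,0]>.61)&(w[:,0]<.65)]
        if len(w)>300: out.append((len(w),np.percentile(w[:,1],[1,98]).round(4)))
    return out
E
sed -i 's/s=manip.sense();im/s=manip.sense();im/; s/\[(r\[0\].*$/front(im))/' look.py
python3 - <<'E'
from h import *
import glob
for f in ["pics/scene0.png","pics/s2.png"]+sorted(glob.glob("pics/l*.png")): print(f,front(cv2.imread(f)))
a=cv2.imread("pics/l3.12.png") if glob.glob("pics/l3.12.png") else cv2.imread(sorted(glob.glob("pics/l*"))[-1])
cv2.imwrite("pics/v.png",np.hstack([a,cv2.cvtColor(car(a)[1],cv2.COLOR_GRAY2BGR)])[100:,:,:][:, :800])
E
```

```text
pics/scene0.png [(2608, array([-0.3795, -0.2133]))]
pics/s2.png [(2595, array([-0.3778, -0.2114]))]
pics/l3.08.png [(2180, array([-0.3068, -0.1367]))]
pics/l3.12.png [(2142, array([-0.299 , -0.1283]))]
```

View pics/v.png

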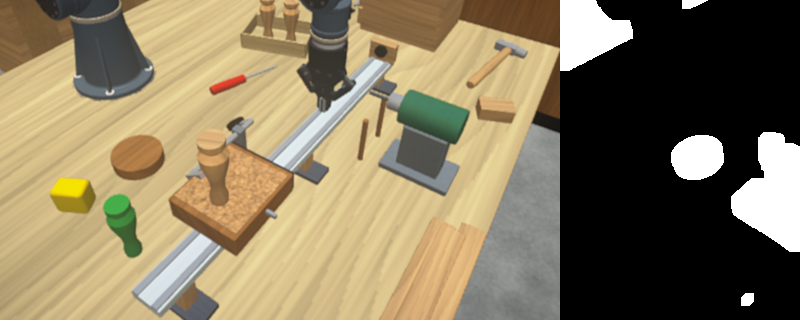

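The picture shows the carriage rolling at about (230,190), with the closed fingers over the rail ahead of it at (323,105), and the foot standing. Tracked rig y is -0.215 at about 0.17 m/s. I'll wait two rows and measure again.

Emit:
{"fn": "send_rows", "kwargs": {"commands": [{"delta_pos":[0,0,0],"yaw":0},{"delta_pos":[-0.2,0,0],"yaw":0}]}}

```text
t: 3.42
tcp_pos: [0.5959, 0.092, 0.1037]
tool_rot: [0.682, 0.732, -0.0, -0.005]
force: [0.0, -0.4, 0.1]
finger_gap: 0.002
```

```bash
python3 look.py
```

```text
3.425 [0.5959 0.092  0.1037] [ 0.02 -0.44  0.13] [-0.01 -0.03  0.05 -0.   -0.02  0.  ] [(1893, array([-0.2474, -0.0744]))]
3.475 [0.5955 0.092  0.1039] [-0.45  0.18 -0.24] [ 0. -0. -0.  0.  0.  0.] [(1857, array([-0.2384, -0.0648]))]
```

Emit:
{"fn": "send_rows", "kwargs": {"commands": [{"delta_pos":[0,0,0],"yaw":0},{"delta_pos":[0,0.3,0],"yaw":0}]}}

```text
t: 3.78
tcp_pos: [0.596, 0.0945, 0.1054]
tool_rot: [0.682, 0.731, 0.0, -0.004]
force: [1.0, -0.4, 0.4]
finger_gap: -0.0
```

```bash
sed -i 's/range(2)/range(1)/' look.py; python3 look.py
```

```text
3.775 [0.596  0.0945 0.1054] [ 0.95 -0.4   0.44] [ 0.04 -0.   -0.01  0.    0.    0.04] [(1638, array([-0.1811, -0.0045]))]
```

Emit:
{"fn": "send_rows", "kwargs": {"commands": [{"delta_pos":[0,0.3,0],"yaw":0},{"delta_pos":[0,1.0,0],"yaw":0},{"delta_pos":[0,1.8,-0.1],"yaw":0},{"delta_pos":[0,2.0,-0.1],"yaw":0}]}}

```text
t: 4.32
tcp_pos: [0.5963, 0.1486, 0.1035]
tool_rot: [0.683, 0.731, 0.001, -0.004]
force: [0.5, 0.1, -1.0]
finger_gap: -0.003
```

```bash
python3 - <<'E'
from h import *
s=manip.sense();print(s["t"],s["tcp_pos"],s["force"],s["qd"].round(3))
E
```

```text
4.325 [0.59625091 0.14857471 0.10351458] [ 0.4743684   0.05214514 -0.95687432] [ 0.284  0.052 -0.097  0.002  0.043  0.277]
```

Emit:
{"fn": "send_rows", "kwargs": {"commands": [{"delta_pos":[0,1.9,0],"yaw":0},{"delta_pos":[0,1.8,-0.1],"yaw":0},{"delta_pos":[0,1.8,0],"yaw":0}]}}

```text
t: 4.7
tcp_pos: [0.5957, 0.2097, 0.1021]
tool_rot: [0.682, 0.731, 0.001, -0.004]
force: [1.7, -0.1, 0.6]
finger_gap: -0.002
```

```bash
python3 - <<'E'
from h import *
s=manip.sense();print(s["t"],s["tcp_pos"],s["force"],s["qd"].round(3))
E
```

```text
4.7 [0.59566469 0.20968098 0.10207173] [ 1.67042682 -0.12099464  0.57756236] [ 0.254  0.049 -0.134  0.002  0.076  0.246]
```

Emit:
{"fn": "send_rows", "kwargs": {"commands": [{"delta_pos":[0,1.5,0],"yaw":0},{"delta_pos":[0,1.2,-0.1],"yaw":0}]}}

```text
t: 4.95
tcp_pos: [0.5956, 0.2395, 0.1011]
tool_rot: [0.682, 0.732, 0.001, -0.004]
force: [-0.4, 0.9, -0.2]
finger_gap: -0.002
```

```bash
python3 - <<'E'
from h import *
s=manip.sense();print(s["t"],s["tcp_pos"],s["force"],s["qd"].round(3))
E
```

```text
4.95 [0.59555701 0.23950885 0.10106261] [-0.39044493  0.857882   -0.20043529] [ 0.16   0.051 -0.097 -0.005  0.043  0.16 ]
```

Emit:
{"fn": "send_rows", "kwargs": {"commands": [{"delta_pos":[0,0.8,0],"yaw":0},{"delta_pos":[0,0.5,0],"yaw":0},{"delta_pos":[0,0.2,0],"yaw":0},{"delta_pos":[0,0.1,0],"yaw":0},{"delta_pos":[0,0,0],"yaw":0}]}}

```text
t: 5.58
tcp_pos: [0.5955, 0.2561, 0.1008]
tool_rot: [0.682, 0.732, 0.001, -0.004]
force: [-0.0, 0.9, 0.6]
finger_gap: -0.002
```

```bash
sed -i 's/range(1)/range(2)/' look.py; python3 look.py
```

```text
5.575 [0.5955 0.2561 0.1008] [-0.01  0.95  0.58] [-0.01 -0.    0.   -0.01  0.    0.  ] [(1086, array([0.0301, 0.2183]))]
5.625 [0.5955 0.2559 0.1008] [-0.11  0.22 -0.43] [ 0. -0. -0. -0.  0.  0.] [(1085, array([0.0302, 0.2183]))]
```

The carriage is held still; the tracker gives rig y≈0.132 and the finger position gives ≈0.145. I'll hold for 2 s and check by eye.

Emit:
{"fn": "send_rows", "kwargs": {"commands": [{"delta_pos":[0,0,0],"yaw":0},{"delta_pos":[0,0,0],"yaw":0},{"delta_pos":[0,0,0],"yaw":0},{"delta_pos":[0,0,0],"yaw":0},{"delta_pos":[0,0,0],"yaw":0},{"delta_pos":[0,0,0],"yaw":0},{"delta_pos":[0,0,0],"yaw":0},{"delta_pos":[0,0,0],"yaw":0},{"delta_pos":[0,0,0],"yaw":0},{"delta_pos":[0,0,0],"yaw":0}]}}

```text
t: 6.92
tcp_pos: [0.5955, 0.2555, 0.1008]
tool_rot: [0.682, 0.731, 0.001, -0.004]
force: [-0.2, -0.4, -0.6]
finger_gap: 0.001
```

Emit:
{"fn": "send_rows", "kwargs": {"commands": [{"delta_pos":[0,0,0],"yaw":0},{"delta_pos":[0,0,0],"yaw":0},{"delta_pos":[0,0,0],"yaw":0},{"delta_pos":[0,0,0],"yaw":0},{"delta_pos":[0,0,0],"yaw":0},{"delta_pos":[0,0,0],"yaw":0}]}}

```text
t: 7.68
tcp_pos: [0.5955, 0.2555, 0.1008]
tool_rot: [0.682, 0.731, 0.001, -0.004]
force: [-0.6, -0.2, 0.2]
finger_gap: 0.001
```

```bash
python3 look.py; python3 - <<'E'
from h import *
f=[]
for i in range(8): f.append(manip.sense()["force"]);b=manip.snapshot("side")
print(np.mean(f,0))
a=manip.snapshot("scene")
cv2.imwrite("pics/fin.png",np.hstack([cv2.resize(a[90:300,220:420],(380,400)),cv2.resize(b[100:340,120:360],(400,400))]))
E
```

```text
7.675 [0.5955 0.2555 0.1008] [-0.58 -0.17  0.23] [-0.  0.  0. -0.  0. -0.] [(1089, array([0.0297, 0.2183]))]
7.725 [0.5955 0.2555 0.1008] [0.2  0.31 0.26] [-0. -0.  0. -0.  0. -0.] [(1088, array([0.0298, 0.2183]))]
[-0.55311242  0.75355356 -0.14940901]
```

View pics/fin.png

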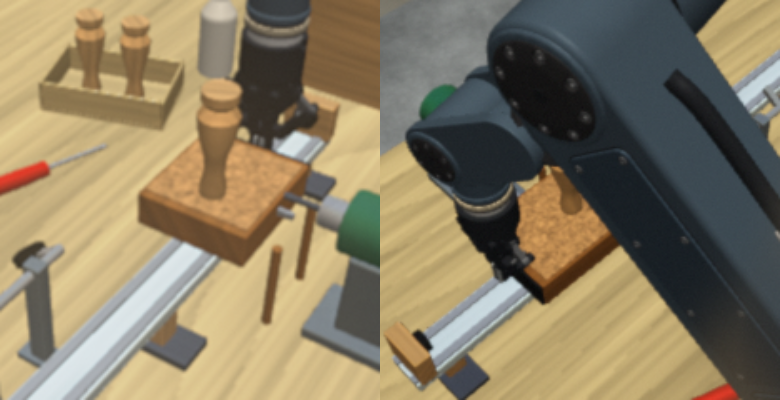

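The left half shows the foot upright on the carriage, with the pointer at crop (288,212) between the two pegs. The right half shows the fingers against the front buffer, well short of the end stop. I'll do one pointer-shift cross-check and then hand in.

```bash
python3 - <<'E'
from h import *
for z in(.11,.12): print(-.3+cast("scene",(371.6,201.3),z-.018)[1]-cast("scene",(238,352),z)[1])
y=-.3+.2183+.2133; print(y)
s=manip.sense();print(s["t"],s["force"])
manip.sign_off()
E
```

```text
0.1727622300097305
0.16547132341629356
0.1316
8.225 [-1.02347565  0.8879888   0.01326569]
the job is handed in; nothing more can be done
```

I pressed the release pad, let the carriage roll past it on its own, then caught it with the closed fingers and eased it to a stop at the boring head. I handed the job in at t = 8.2 s with the fingers still against the buffer. The hand-in reports no verdict, so I don't know how it was judged.

- **Roll:** The carriage reached about 0.20 m/s. Its tracked position had passed rig y = -0.144 m, well before the fingers touched it.
- **Catch:** The fingers were moving at about 0.16 m/s when the carriage met them, roughly 0.04 m/s slower than it. The highest force along the rail in any reading was about 1 N. I only read the force between moves, so a brief peak at contact could have been missed.
- **Final state:** In the last pictures the carriage stands still, with its pointer between the pegs and the foot upright. The fingers are on the buffer and the end stop is well clear. The tracked position held at 0.218 m for about 2 s. The average push along the rail was 0.75 N over 8 noisy readings, against the expected 0.4–0.7 N.
- **Disagreement on position:** My three estimates of the carriage's final rig y don't agree. The front-edge tracker gave 0.132 m, the finger position gave 0.145 m, and a rough check from the pointer's pixels gave 0.165–0.173 m. All fall inside the allowed 0.103–0.177 m, but the pointer figure is close to the upper limit. I trust it least, because I read those pixels by eye from the picture and crops.
- **Size and height mismatch:** From the two fixed cameras the heights came out about 8–12 mm low and the carriage about 130 mm wide instead of 100 mm. I corrected the positions with the wrist camera.

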